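# Shim a jar row tight in the packing jig

## Robot

A 6-joint arm with a two-finger parallel gripper is mounted at the origin on a cart in front of the work surface, level with it; the furniture and walls round the work are solid. World frame = base frame: x ahead of the robot, y to its left, z up, the work surface at z = 0. Lengths are in m, angles in rad, forces in N, time in s.
With the tool pointing down it reaches from about 0.275 to 0.75 m from the base axis. Payload 10.2 kg.
Tool frame: the origin (TCP) lies on the centre line of the jaws, within the pads' length; the fingertips stand 17 mm ahead of it and the grasp point (between the pads) lies 2 mm behind it; z points along the fingers, y is the line along which they close (so a half turn about z gives the same grasp; the last joint's range is limited). The gripper opens to 85 mm and grips with 20 to 120 N. Pads are 22 mm wide; open, the fingers measure 114 mm over their backs; the gripper's body (76 mm by 85 mm) begins 54 mm behind the grasp point. The pads swing forward as they close: fully open they stand 13 mm farther back than shut.
Start: joints at [0.921, 0.313, 1.498, -0, 1.331, -0.223], TCP at [0.217, 0.478, 0.248] pointing down, gripper open.
Joint ranges: [-2.94, 2.94], [-0.97, 2.17], [0.19, 2.56], [-1.23, 4.37], [0.02, 3.11], [-2.88, 2.88]. Speed limits (rad/s): [2.39, 2.39, 3.01, 3.14, 3.14, 3.14].

## Interface

Orientations are given as a rotation vector (axis times angle).
In Python, from cell import bot gives the robot as it stands.
- The arm moves only by the tool send_path, called after ">>>" by a JSON object that holds its "fn" and its "kwargs", one argument or row to a line. Schema: {"type":"object","properties":{"segments":{"type":"object","properties":{"tx":{"type":"array","items":{"type":"number"},"minItems":1,"maxItems":20},"ty":{"type":"array","items":{"type":"number"},"minItems":1,"maxItems":20},"tz":{"type":"array","items":{"type":"number"},"minItems":1,"maxItems":20},"drx":{"type":"array","items":{"type":"number"},"minItems":1,"maxItems":20},"dry":{"type":"array","items":{"type":"number"},"minItems":1,"maxItems":20},"drz":{"type":"array","items":{"type":"number"},"minItems":1,"maxItems":20}},"additionalProperties":false,"required":["tx","ty","tz","drx","dry","drz"]},"finger_gap":{"type":"number"},"only":{"type":"string"},"quiet":{"type":"boolean"},"lines":{"type":"string"}},"required":["segments"],"additionalProperties":false}. segments is an object with one list for each field, all of the same length, 1 to 20, a row being the entries at one place: tx, ty, tz (the shift in m), drx, dry, drz (a rotation vector in rad); each row shifts and turns the commanded pose from where the row before left it, along the tool's axes as they then stand; what a row does not reach is not made up. A row lasts 1/8 s, in which the tool goes at most 0.0625 m and 0.188 rad, less where a joint would pass 70% of its speed; a pose out of reach is approached as far as the arm can. finger_gap is the finger opening in m, set as the call begins (left out keeps the last). The fingers move at their own pace and stop on an object; the grip force is fixed at half the most. Time passes only in rows, so rows that do not move let the fingers close. The tool returns the time, the measured TCP pose, the force, the opening and the grip force at its end. only (a regular expression) keeps the lines of the reply that match it, lines (a string "A,B") keeps lines A to B, and quiet returns only ok. Input that does not fit is refused with a message, and nothing moves.
- bot.get_obs(): the state, without advancing time (a new reading comes with each control period).
- bot.grab_frame(name): name is "side" or "top"; returns a dict with "color" (480x640x3 uint8, red, green, blue), "fx", "fy", "cx", "cy" (pixels), "distortion" ([k1, k2, p1, p2, k3] as OpenCV has them; the pictures are not rectified), "extrinsics" (4x4, takes a point from world to camera coordinates). Camera axes: x right, y down, z forward; pixel columns grow to the right and rows downward; lengths in m; the calibration is good to about 2 mm. A picture is of the moment at which its call begins. There is no depth.
- bot.job_done(): hands the job in; it is judged then, once.
The state is a dict: "time_s": time; "q": joint angles; "joint_velocities": joint speeds; "tau": joint torques, N m; "position": TCP position; "eef_rot": TCP orientation; "wrist_force": force on the tool from outside, world axes, zero at the start; "moment": the same for the moment, N m; "width": finger opening in m; "finger_force": force on a finger pad.
Only numpy, scipy, OpenCV 4.12 (cv2) and the standard library are available. Lean on these libraries where they do the work, as an engineer would, in place of code of your own. Each camera call takes 0.05 s, during which the arm holds its last target. There are 200 camera calls.

## Task

Two jars stand in the packing jig with a gap between them and the red-gripped pusher that is too wide for the pusher to close. Stand wooden spacers with blue grips upright in the gap, flat against the row, adding one at a time, as many as it takes, until the pusher, slid by its red grip, closes the gap and you feel its sprung pad bear on the stack; then squeeze the pad's spring gently to about half its 20 mm travel and finish while still holding the pusher there, jars and spacers upright with any spare spacer off the jig and the tomato and onion left alone.

Things in the scene. Friction and masses are not known exactly. Their poses are not given: they have to be found in the camera images.
- jig: fixed plywood packing jig, base 130 (x) x 420 (y) x 12 mm; jars and spacers stand on it. Two wooden rails along y, 24 mm high above the base, 72 mm clear between them, centred on x = 0, guide the row. Origin: underside, in the channel's middle; +y points along the channel from pusher to fence. From -y to +y: pusher, pad, gap, green-lidded jar, red-lidded jar, fence
- fence: fixed wooden stop block with two bolt heads across the channel's +y end, 75 mm high, at a different place along the jig each time; origin: at channel floor height, below the middle of the face that the red-lidded jar rests against; axes as the jig's
- jar_red: loose glass jar with red lid, 69 mm along the row, 86 mm high, about 250 g, standing in the jig against the fence; origin: centre of the underside
- jar_green: loose glass jar with green lid, 68 mm along the row, 84 mm high, about 250 g, standing next to the red-lidded one; the side of it facing the pusher, 34 mm from its origin towards -y of the jig, bounds the gap; origin: centre of the underside
- spacer_0: loose wooden spacer, standing upright: block 62 (x) x 24 (y, its thickness) x 75 mm tall with a blue grip on top, 24 (x) x 20 (y) mm, reaching from 75 to 112 mm height; about 60 g. Origin: centre of the underside, z up. It goes into the jig with its thickness along the jig's y
- spacer_1: loose wooden spacer, standing upright: block 62 (x) x 24 (y, its thickness) x 75 mm tall with a blue grip on top, 24 (x) x 20 (y) mm, reaching from 75 to 112 mm height; about 60 g. Origin: centre of the underside, z up. It goes into the jig with its thickness along the jig's y
- spacer_2: loose wooden spacer, standing upright: block 62 (x) x 24 (y, its thickness) x 75 mm tall with a blue grip on top, 24 (x) x 20 (y) mm, reaching from 75 to 112 mm height; about 60 g. Origin: centre of the underside, z up. It goes into the jig with its thickness along the jig's y
- pusher (a joint): travel of the pusher carriage along the jig's +y, m: 0 = fully back, 0.050 = end stop. It slides stiffly (about 1 N) and stays where it is left, unless the squeezed pad drives it back. With it fully back the gap from pad to jar is between 50 and 80 mm, so one or two spacers are needed: add another when the end stop comes before the pad is properly squeezed
- pad (a joint): how far the sprung black pad on the pusher's front is pressed in towards the carriage, m: 0 = free, 0.020 = fully pressed in; 1 N per mm. A free gap of 22 mm with two spring rods shows between pad and carriage; half squeezed it is about 12 mm
- pusher_grip (a point): centre of the pusher's red upright grip, 24 (x) x 30 (y) mm, top 18 mm above this point, 23 mm of grip below it; it moves with the pusher; axes as the jig's; take it from above across x
- pad_face (a point): middle of the pad's front face (60 wide x 56 mm high), which looks to +y of the jig and bounds the gap; 62 mm ahead (+y) of the grip when the pad is free
- tomato_1: red tomato on the table, bystander, 74 mm
- onion_1: brown onion on the table, bystander, 62 mm

How it is judged:
At the end, for the whole second after the job is handed in: Held through the last second: pad pressed in 6 to 15 mm; every spacer in the channel stands on its floor upright and square (12 mm, tilt 0.14, turn 0.2 rad); pressing on in turn: a spacer to green-lidded jar over 1.5 N, to red-lidded jar 1 N, to fence 0.5 N; jars upright; robot still pressing (value of joint pad between 0.006 and 0.015 m and ((x of spacer_0 in the frame of jig between -0.012 and 0.012 m and y of spacer_0 in the frame of jig between -0.055 and 0.06 m and z of spacer_0 in the frame of jig below 0.02 m and angle between spacer_0's own z axis and vertical below 0.14 rad and angle between the y axis of spacer_0 and the y axis of jig, either way round below 0.2 rad) or x of spacer_0 in the frame of jig above 0.06 m or x of spacer_0 in the frame of jig below -0.06 m or y of spacer_0 in the frame of jig above 0.19 m) and ((x of spacer_1 in the frame of jig between -0.012 and 0.012 m and y of spacer_1 in the frame of jig between -0.055 and 0.06 m and z of spacer_1 in the frame of jig below 0.02 m and angle between spacer_1's own z axis and vertical below 0.14 rad and angle between the y axis of spacer_1 and the y axis of jig, either way round below 0.2 rad) or x of spacer_1 in the frame of jig above 0.06 m or x of spacer_1 in the frame of jig below -0.06 m or y of spacer_1 in the frame of jig above 0.19 m) and ((x of spacer_2 in the frame of jig between -0.012 and 0.012 m and y of spacer_2 in the frame of jig between -0.055 and 0.06 m and z of spacer_2 in the frame of jig below 0.02 m and angle between spacer_2's own z axis and vertical below 0.14 rad and angle between the y axis of spacer_2 and the y axis of jig, either way round below 0.2 rad) or x of spacer_2 in the frame of jig above 0.06 m or x of spacer_2 in the frame of jig below -0.06 m or y of spacer_2 in the frame of jig above 0.19 m) and ((x of spacer_0 in the frame of jig between -0.012 and 0.012 m and y of spacer_0 in the frame of jig between -0.055 and 0.06 m and z of spacer_0 in the frame of jig below 0.02 m and angle between spacer_0's own z axis and vertical below 0.14 rad and angle between the y axis of spacer_0 and the y axis of jig, either way round below 0.2 rad and contact force between jar_green and spacer_0 above 1.5 N) or (x of spacer_1 in the frame of jig between -0.012 and 0.012 m and y of spacer_1 in the frame of jig between -0.055 and 0.06 m and z of spacer_1 in the frame of jig below 0.02 m and angle between spacer_1's own z axis and vertical below 0.14 rad and angle between the y axis of spacer_1 and the y axis of jig, either way round below 0.2 rad and contact force between jar_green and spacer_1 above 1.5 N) or (x of spacer_2 in the frame of jig between -0.012 and 0.012 m and y of spacer_2 in the frame of jig between -0.055 and 0.06 m and z of spacer_2 in the frame of jig below 0.02 m and angle between spacer_2's own z axis and vertical below 0.14 rad and angle between the y axis of spacer_2 and the y axis of jig, either way round below 0.2 rad and contact force between jar_green and spacer_2 above 1.5 N)) and contact force between jar_red and jar_green above 1 N and contact force between jar_red and fence above 0.5 N and contact force between any of the fingers, the arm and anything else above 1 N and angle between each of jar_red, jar_green's own z axis and vertical below 0.14 rad and z of each of jar_red, jar_green in the frame of jig below 0.02 m); the arm keeps its last pose, push and grip.
It fails at once if the pad's spring is squeezed solid (over 18.5 mm) (value of joint pad above 0.0185 m).
It fails at once if the tomato or the onion is disturbed (over 40 mm) (distance of any of tomato_1, onion_1 from where it was at the start of the episode above 0.04 m).
It also fails if it takes over 72 s, if anything falls off the work surface, if the arm or the gripper's body presses on something with over 40 N, if the wrist force passes 120 N, or if a joint passes its speed limit or range.

## Working session

There is one attempt and no reset: what is moved stays moved. The work goes in short steps, Python scripts to look and compute and a tool call to move; the robot and the scene stay as the last step left them, time stands still between calls to the robot, and variables do not carry over. Pictures are saved under pics/ and viewed, at most 10 in all, crops included, and the job is handed in when it is done.

```bash
ls; mkdir -p pics
```

Run:
```python
from cell import bot
import cv2,numpy as np
for n in("top","side"):
    f=bot.grab_frame(n); cv2.imwrite(f"pics/{n}0.png",f["color"][:,:,::-1])
    print(n,f["fx"],f["fy"],f["cx"],f["cy"],f["distortion"],np.round(f["extrinsics"],4).tolist())
o=bot.get_obs();print(o)
```

```text
cell.py
pics
top 532.7034694955539 532.7034694955539 321.6027428002225 228.44306069159882 [-0.01695904  0.          0.          0.          0.        ] [[-0.0154, -0.9999, -0.0065, 0.0178], [-0.9984, 0.0158, -0.0549, 0.4944], [0.055, 0.0056, -0.9985, 1.2786], [0.0, 0.0, 0.0, 1.0]]
side 578.0031413038172 578.0031413038172 322.0531714704538 244.55247421255606 [-0.01496477  0.          0.          0.          0.        ] [[0.9679, -0.2511, 0.0076, -0.4882], [-0.0897, -0.3737, -0.9232, 0.1415], [0.2347, 0.8929, -0.3842, 1.3853], [0.0, 0.0, 0.0, 1.0]]
{'time_s': 0.1, 'q': array([ 9.20574524e-01,  3.13392301e-01,  1.49834502e+00, -3.03340273e-05,
        1.33098021e+00, -2.23420454e-01]), 'joint_velocities': array([ 0.0012311 , -0.00200915, -0.00087725, -0.00049048,  0.00255234,
       -0.00054892]), 'tau': array([ 1.33132518e-03, -4.12893605e+01, -2.60144341e+01, -2.47896287e-04,
        2.98940075e-03,  3.18632340e-05]), 'position': array([0.21723178, 0.47772746, 0.24779924]), 'eef_rot': array([-6.65234803e-01, -3.06989287e+00,  1.62038668e-03]), 'wrist_force': array([-0.39879103, -0.68613591,  0.84818667]), 'moment': array([0.00571453, 0.0511834 , 0.0676105 ]), 'finger_force': 0.0, 'width': 0.0852563146616157}
```

View pics/top0.png

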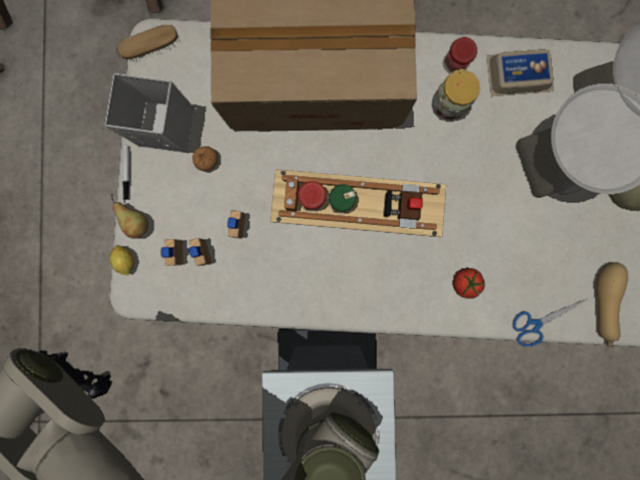

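View pics/side0.png

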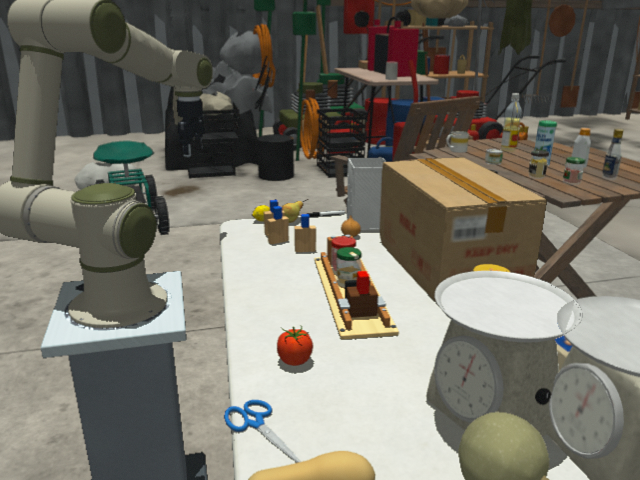

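The top view shows the jig at (272-445, 170-236), with the fence on the left and the pusher's red grip near (414, 203). The spacers' blue grips are near (235, 222), (169, 252) and (195, 251). Next I'll enlarge these areas.

Run:
```python
import cv2,numpy as np
t=cv2.imread("pics/top0.png")
a=cv2.resize(t[165:240,265:450],None,fx=4,fy=4,interpolation=cv2.INTER_CUBIC)
b=cv2.resize(t[205:270,155:255],None,fx=4.5,fy=4.5,interpolation=cv2.INTER_CUBIC)
c=np.zeros((595,740,3),np.uint8);c[:300]=a;c[300:300+b.shape[0],:450]=b
cv2.imwrite("pics/crop0.png",c)
```

```text
(no output)
```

View pics/crop0.png

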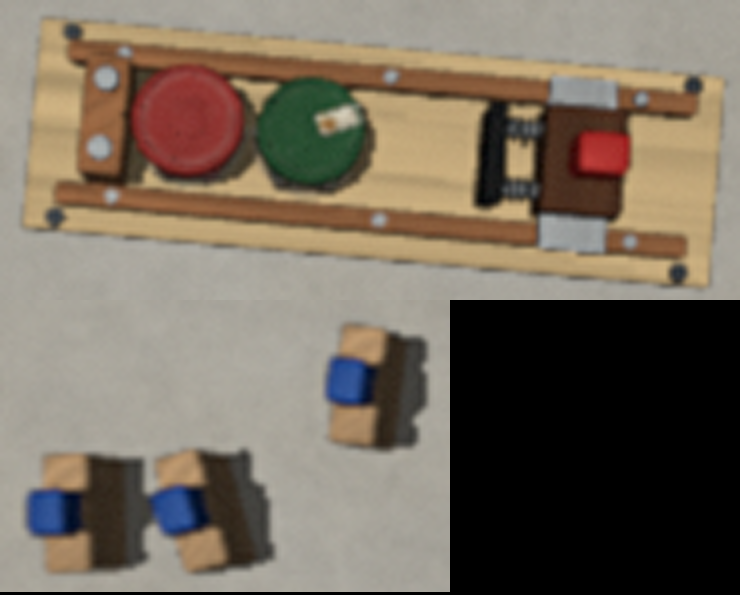

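Create h.py:
```python
from cell import bot
import cv2,numpy as np
def ray(f,uv):
    K=np.array([[f["fx"],0,f["cx"]],[0,f["fy"],f["cy"]],[0,0,1]])
    n=cv2.undistortPoints(np.array(uv,float).reshape(-1,1,2),K,np.array(f["distortion"])).reshape(-1,2)
    E=np.array(f["extrinsics"]);R,t=E[:3,:3],E[:3,3]
    return -R.T@t,np.c_[n,np.ones(len(n))]@R
def onz(f,uv,z):
    c,d=ray(f,uv);return c+d*((z-c[2])/d[:,2])[:,None]
def proj(f,P):
    K=np.array([[f["fx"],0,f["cx"]],[0,f["fy"],f["cy"]],[0,0,1]]);E=np.array(f["extrinsics"])
    return cv2.projectPoints(np.array(P,float).reshape(-1,3),cv2.Rodrigues(E[:3,:3])[0],E[:3,3],K,np.array(f["distortion"]))[0].reshape(-1,2)
```

Run:
```python
from h import *
t=bot.grab_frame("top");s=bot.grab_frame("side")
np.set_printoptions(precision=4,suppress=True)
J=lambda p:np.array(p)/4+[265,165]-.4
B=lambda p:(np.array(p)-[0,300])/4.5+[155,205]-.4
P=onz(t,J([(42,18),(722,78),(708,286),(22,228)]),.012);print(P[:,:2],P.mean(0))
print([np.linalg.norm(P[i]-P[(i+1)%4]) for i in range(4)])
yd=(P[0]-P[1])+(P[3]-P[2]);yaw=np.arctan2(-yd[0],yd[1]);print("yaw",yaw)
O=P.mean(0);R=np.array([[np.cos(yaw),-np.sin(yaw)],[np.sin(yaw),np.cos(yaw)]])
loc=lambda Q:(Q[:,:2]-O[:2])@R
print("lids",loc(onz(t,J([(188,120)]),.098)),loc(onz(t,J([(311,131)]),.096)))
print("pad top front edge",loc(onz(t,J([(487,102),(476,203)]),.07)), "fence top right",loc(onz(t,J([(128,57),(122,178)]),.087)))
for z in(.09,.1,.11,.12,.13):
    g=onz(t,J([(576,131),(629,133),(628,176),(574,173)]),z)
    print(z,g.mean(0)[:2],loc(g).mean(0),np.ptp(loc(g),0),proj(s,g.mean(0)))
for n,q in dict(A=[(343,323),(387,331),(375,446),(328,440)],B=[(44,454),(89,455),(91,572),(46,570)],C=[(154,457),(201,450),(227,565),(181,574)]).items():
    g=onz(t,B(q),.075);v=(g[0]-g[3])+(g[1]-g[2])
    print(n,g.mean(0),"yaw",np.arctan2(v[1],v[0]),[np.linalg.norm(g[i]-g[(i+1)%4]) for i in range(4)], "side px",proj(s,g.mean(0)+[0,0,.037]))
    print(n,loc(g).mean(0))
```

Run:
```python
import cv2,numpy as np
t=cv2.imread("pics/side0.png")
a=cv2.resize(t[220:350,240:430],None,fx=4,fy=4,interpolation=cv2.INTER_CUBIC)
cv2.imwrite("pics/crop1.png",a)
```

```text
[[ 0.6419  0.1216]
 [ 0.5983 -0.2927]
 [ 0.4715 -0.2806]
 [ 0.5134  0.1351]] [ 0.5563 -0.0792  0.012 ]
[np.float64(0.41662641752893825), np.float64(0.1273141345919417), np.float64(0.41785573000096937), np.float64(0.12922023081319978)]
yaw -0.10258762520933729
lids [[-0.0002  0.1109]] [[-0.0001  0.0406]]
pad top front edge [[ 0.0286 -0.0605]
 [-0.0307 -0.0589]] fence top right [[ 0.0344  0.1489]
 [-0.0354  0.1461]]
0.09 [ 0.5455 -0.2049] [ 0.0022 -0.1262] [0.0256 0.0316] [[363.0776 282.9373]]
0.1 [ 0.5445 -0.2032] [ 0.001  -0.1246] [0.0254 0.0313] [[362.5665 278.6425]]
0.11 [ 0.5435 -0.2015] [-0.0002 -0.123 ] [0.0252 0.0311] [[362.0533 274.3305]]
0.12 [ 0.5425 -0.1998] [-0.0013 -0.1214] [0.025  0.0308] [[361.5379 270.0013]]
0.13 [ 0.5415 -0.1981] [-0.0025 -0.1198] [0.0248 0.0306] [[361.0204 265.6547]]
A [0.506  0.2119 0.075 ] yaw -0.12233252287409678 [np.float64(0.0231250410382288), np.float64(0.05953901888707974), np.float64(0.024423419783725423), np.float64(0.060753844061152924)] side px [[304.2619 214.2784]]
A [-0.0798  0.2844]
B [0.4426 0.362  0.075 ] yaw 0.017105515906712276 [np.float64(0.023276990739004466), np.float64(0.06009301168168102), np.float64(0.023238961865940405), np.float64(0.05960373062969153)] side px [[273.1047 199.8516]]
B [-0.1583  0.4273]
C [0.4423 0.2985 0.075 ] yaw 0.22196766215625063 [np.float64(0.024472045691053903), np.float64(0.06066449842912773), np.float64(0.02405783935544601), np.float64(0.06179670307113837)] side px [[276.7603 206.3899]]
C [-0.1521  0.364 ]
```

View pics/crop1.png

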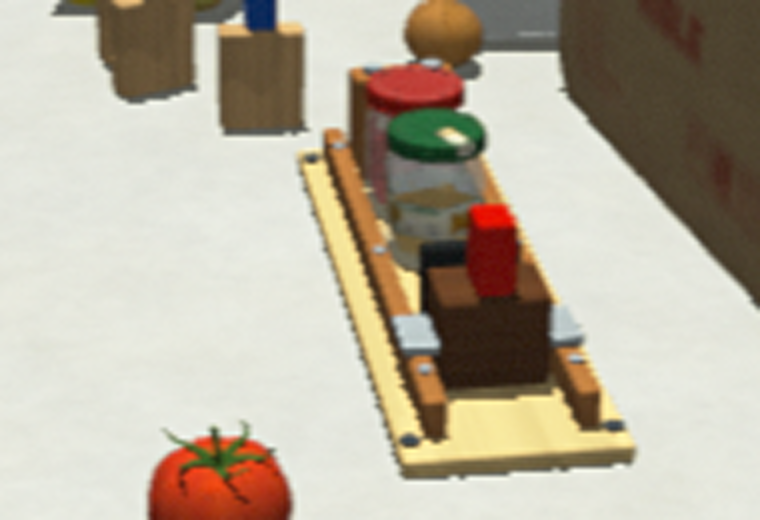

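The crop puts the top of the red grip at side pixel (363, 273), so z≈0.112 and the grip centre is at z≈0.094. In the jig frame the pad face is at y≈-0.060 and the green jar's face at y≈+0.008, so the gap is about 69 mm. One spacer would leave the pad squeezed only 3-6 mm at the end stop, so two are needed. First I'll align the tool with the jig.

Add to h.py:
```python
from scipy.spatial.transform import Rotation as Ro
O=np.array([.5563,-.0792,0]);YAW=-.1026
RJ=Ro.from_euler('z',YAW).as_matrix()
def st(tx=None,ty=None,tz=None,spyaw=0):
    """tool-frame offset to the jig-frame target, tool y along jig x turned by spyaw"""
    o=bot.get_obs();R=Ro.from_rotvec(o["eef_rot"]).as_matrix();p=RJ.T@(o["position"]-O)
    c,s=np.cos(spyaw),np.sin(spyaw)
    D=RJ@np.array([[0-s,c,0],[c,s,0],[0,0,-1]]).T if 0 else RJ@np.column_stack([[-s,c,0],[c,s,0],[0,0,-1]])
    np.set_printoptions(precision=4,suppress=True)
    print("t",o["time_s"],"jig",p,"F",RJ.T@o["wrist_force"],"w",round(o["width"],4),"ff",round(o["finger_force"],1))
    print("turn",Ro.from_matrix(R.T@D).as_rotvec())
    if tx is not None: print("tool d",R.T@RJ@(np.array([tx,ty,tz])-p))
```

```text
(no output)
```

>>> {"fn": "send_path", "kwargs": {
  "segments": {"tx":[0,0,0,0,0,0,0],"ty":[0,0,0,0,0,0,0],"tz":[0,0,0,0,0,0,0],"drx":[0,0,0,0,0,0,0],"dry":[0,0,0,0,0,0,0],"drz":[0.178,0.178,0.178,0.178,0.178,0.178,0.178]},
  "finger_gap": 0.06
}}

```text
time_s: 1.08
position: [0.2173, 0.4778, 0.2481]
eef_rot: [2.338, 2.098, -0.001]
wrist_force: [0.2, -0.6, -0.1]
width: 0.0598
finger_force: 0.0
```

```bash
python3 -c "
from h import *
st(-.0798,.2844,.14)"
```

```text
t 1.075 jig [-0.3943  0.5194  0.2481] F [ 0.2899 -0.5801 -0.1159] w 0.0598 ff 0.0
turn [-0.0002  0.0004 -0.0052]
tool d [-0.2333  0.3157  0.1081]
```

>>> {"fn": "send_path", "kwargs": {
  "segments": {"tx":[-0.029,-0.029,-0.029,-0.029,-0.029,-0.029,-0.029,-0.029,0,0],"ty":[0.0395,0.0395,0.0395,0.0395,0.0395,0.0395,0.0395,0.0395,0,0],"tz":[0.0135,0.0135,0.0135,0.0135,0.0135,0.0135,0.0135,0.0135,0,0],"drx":[0,0,0,0,0,0,0,0,0,0],"dry":[0,0,0,0,0,0,0,0,0,0],"drz":[0,0,0,0,0,0,0,0,0,0]}
}}

```text
time_s: 2.33
position: [0.5077, 0.2153, 0.1403]
eef_rot: [-2.331, -2.105, 0.001]
wrist_force: [0.2, 0.3, 0.0]
width: 0.0598
finger_force: 0.0
```

```bash
python3 -c "
from h import *
st(-.0798,.2844,.097)
cv2.imwrite('pics/s1.png',cv2.resize(bot.grab_frame('side')['color'][130:280,200:400,::-1],None,fx=4,fy=4,interpolation=cv2.INTER_CUBIC))"
```

```text
t 2.325 jig [-0.0785  0.2879  0.1403] F [0.1481 0.3171 0.0344] w 0.0598 ff 0.0
turn [-0.0005 -0.      0.0006]
tool d [-0.0035 -0.0012  0.0433]
```

View pics/s1.png

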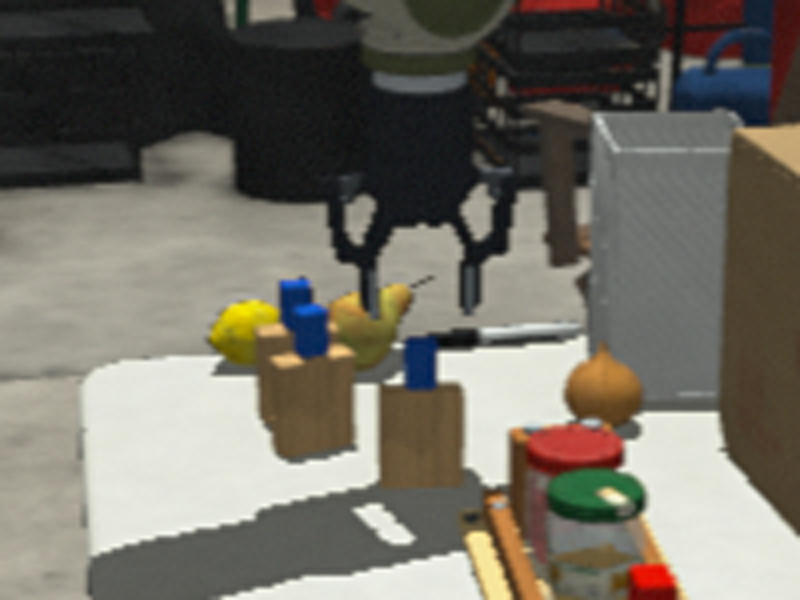

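The fingers straddle spacer A's grip (crop: grip at 420, fingers at 370 and 468). Now I'll descend, close and lift.

>>> {"fn": "send_path", "kwargs": {
  "segments": {"tx":[-0.0035,0,0],"ty":[-0.001,0,0],"tz":[0.02,0.0235,0],"drx":[0,0,0],"dry":[0,0,0],"drz":[0,0,0]}
}}

```text
time_s: 2.75
position: [0.5054, 0.2123, 0.0961]
eef_rot: [-2.329, -2.106, 0.003]
wrist_force: [0.4, 0.7, 0.4]
width: 0.0595
finger_force: 0.0
```

>>> {"fn": "send_path", "kwargs": {
  "segments": {"tx":[0,0,0,0],"ty":[0,0,0,0],"tz":[0,0,0,0],"drx":[0,0,0,0],"dry":[0,0,0,0],"drz":[0,0,0,0]},
  "finger_gap": 0.01
}}

```text
time_s: 3.25
position: [0.5072, 0.2118, 0.0981]
eef_rot: [2.331, 2.105, 0.003]
wrist_force: [-0.7, 1.0, 6.1]
width: 0.0233
finger_force: 59.5
```

>>> {"fn": "send_path", "kwargs": {
  "segments": {"tx":[0,0,0,0],"ty":[0,0,0,0],"tz":[-0.03,-0.04,-0.05,0],"drx":[0,0,0,0],"dry":[0,0,0,0],"drz":[0,0,0,0]}
}}

```text
time_s: 3.75
position: [0.508, 0.2119, 0.2207]
eef_rot: [2.329, 2.103, 0.01]
wrist_force: [-0.5, 0.2, -0.7]
width: 0.0229
finger_force: 59.0
```

```bash
python3 -c "
from h import *
st(0,-.007,.2)"
```

```text
t 3.75 jig [-0.0779  0.2846  0.2207] F [-0.5691  0.1829 -0.7315] w 0.0229 ff 59.0
turn [ 0.0073 -0.0022  0.0007]
tool d [-0.2917  0.0775  0.0206]
```

>>> {"fn": "send_path", "kwargs": {
  "segments": {"tx":[-0.0486,-0.0486,-0.0486,-0.0486,-0.0486,-0.0486,0,0],"ty":[0.013,0.013,0.013,0.013,0.013,0.013,0,0],"tz":[0,0,0,0,0,0,0,0],"drx":[0,0,0,0,0,0,0,0],"dry":[0,0,0,0,0,0,0,0],"drz":[0,0,0,0,0,0,0,0]}
}}

```text
time_s: 4.75
position: [0.5543, -0.086, 0.216]
eef_rot: [-2.331, -2.104, 0.001]
wrist_force: [0.4, 1.2, -0.8]
width: 0.0233
finger_force: 59.0
```

```bash
python3 -c "
from h import *
st(0,-.007,.112)
a=bot.grab_frame('top')['color'][165:240,265:450,::-1];b=bot.grab_frame('side')['color'][180:315,280:420,::-1]
a=cv2.resize(a,None,fx=2.2,fy=2.2,interpolation=2);b=cv2.resize(b,None,fx=4,fy=4,interpolation=2)[:430]
c=np.zeros((600,560,3),np.uint8);c[:a.shape[0],:a.shape[1]]=a;c[170:600]=b;cv2.imwrite('pics/s2.png',c)"
```

```text
t 4.75 jig [-0.0013 -0.007   0.216 ] F [ 0.2316  1.278  -0.8168] w 0.0233 ff 59.0
turn [-0.0015 -0.0007  0.0005]
tool d [-0.0001  0.0015  0.104 ]
```

View pics/s2.png

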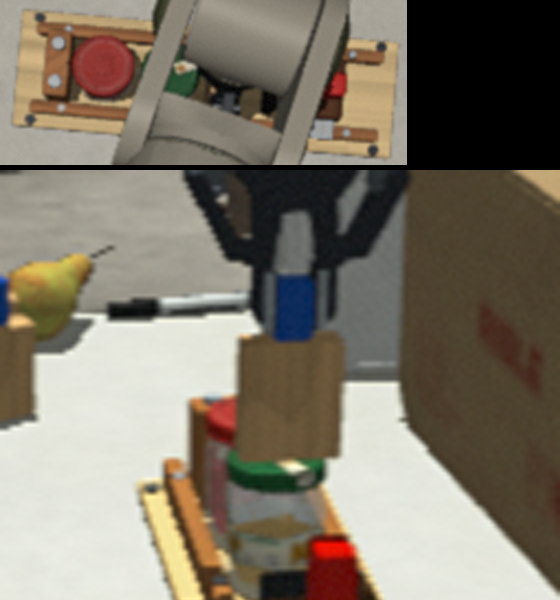

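The spacer hangs square above the gap, upright, with its block centre at 291 in line with the grip at 294. Lowering it.

>>> {"fn": "send_path", "kwargs": {
  "segments": {"tx":[0,0,0,0,0,0,0],"ty":[0.0015,0,0,0,0,0,0],"tz":[0.035,0.035,0.022,0.008,0.003,0,0],"drx":[0,0,0,0,0,0,0],"dry":[0,0,0,0,0,0,0],"drz":[0,0,0,0,0,0,0]}
}}

```text
time_s: 5.72
position: [0.5564, -0.0867, 0.1146]
eef_rot: [2.331, 2.105, 0.001]
wrist_force: [0.2, -0.4, -0.7]
width: 0.0232
finger_force: 59.0
```

```bash
python3 -c "
from h import *
st(0,-.007,.110)"
```

```text
t 5.725 jig [ 0.0009 -0.0074  0.1146] F [ 0.2262 -0.3637 -0.6652] w 0.0232 ff 59.0
turn [0.0013 0.0004 0.0007]
tool d [ 0.0004 -0.0009  0.0046]
```

>>> {"fn": "send_path", "kwargs": {
  "segments": {"tx":[0,0,0],"ty":[0,0,0],"tz":[0.002,0.002,0],"drx":[0,0,0],"dry":[0,0,0],"drz":[0,0,0]}
}}

```text
time_s: 6.1
position: [0.5562, -0.0867, 0.1101]
eef_rot: [2.331, 2.105, 0.0]
wrist_force: [-1.1, 0.1, 2.4]
width: 0.0232
finger_force: 59.5
```

```bash
python3 -c "
from h import *
st(0,-.007,.110)"
```

```text
t 6.1 jig [ 0.0007 -0.0075  0.1101] F [-1.1191 -0.0308  2.366 ] w 0.0232 ff 59.5
turn [0.0005 0.0002 0.0006]
tool d [ 0.0005 -0.0007  0.0001]
```

>>> {"fn": "send_path", "kwargs": {
  "segments": {"tx":[0,0,0,0,0,0],"ty":[0,0,0,0,0,0],"tz":[0,0,-0.02,-0.05,-0.02,0],"drx":[0,0,0,0,0,0],"dry":[0,0,0,0,0,0],"drz":[0,0,0,0,0,0]},
  "finger_gap": 0.06
}}

```text
time_s: 6.85
position: [0.5566, -0.0868, 0.2009]
eef_rot: [2.33, 2.104, 0.002]
wrist_force: [-0.5, 0.4, -0.6]
width: 0.0601
finger_force: 0.0
```

```bash
python3 -c "
from h import *
st(-.1521,.364,.16,.3246)"
```

```text
t 6.85 jig [ 0.001  -0.0075  0.2009] F [-0.5235  0.3049 -0.5648] w 0.0601 ff 0.0
turn [ 0.0025  0.0011 -0.324 ]
tool d [ 0.3716 -0.153   0.0402]
```

>>> {"fn": "send_path", "kwargs": {
  "segments": {"tx":[0.0465,0.0465,0.0465,0.0465,0.0465,0.0465,0.0465,0.0465,0,0,0],"ty":[-0.019,-0.019,-0.019,-0.019,-0.019,-0.019,-0.019,-0.019,0,0,0],"tz":[0,0,0,0,0,0.01,0.015,0.015,0,0,0],"drx":[0,0,0,0,0,0,0,0,0,0,0],"dry":[0,0,0,0,0,0,0,0,0,0,0],"drz":[0,0,0,0,0,0,0,0,-0.162,-0.162,0]}
}}

```text
time_s: 8.22
position: [0.4422, 0.2988, 0.1584]
eef_rot: [-1.963, -2.452, 0.003]
wrist_force: [-0.7, 0.5, -0.2]
width: 0.0599
finger_force: 0.0
```

```bash
python3 -c "
from h import *
st(-.1521,.364,.097,.3246)
a=bot.grab_frame('top')['color'][165:240,265:450,::-1];b=bot.grab_frame('side')['color'][150:345,240:430,::-1]
a=cv2.resize(a,None,fx=4,fy=4,interpolation=2);b=cv2.resize(b,None,fx=1.5,fy=1.5,interpolation=2)
c=np.zeros((595,740,3),np.uint8);c[:a.shape[0],:a.shape[1]]=a;c[300:300+b.shape[0],:b.shape[1]]=b;cv2.imwrite('pics/s3.png',c)"
```

```text
t 8.225 jig [-0.1522  0.3643  0.1584] F [-0.7423  0.4171 -0.165 ] w 0.0599 ff 0.0
turn [-0.0022  0.0003 -0.0013]
tool d [-0.0003  0.0001  0.0614]
```

View pics/s3.png

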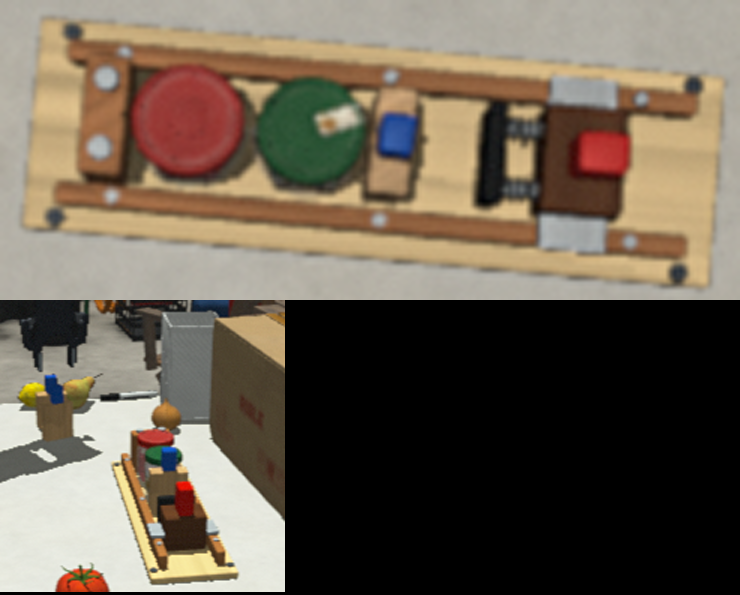

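The spacer stands upright and square right next to the green jar (crop 365-417), and about 35 mm is free to the pad (478). Picking the second spacer.

>>> {"fn": "send_path", "kwargs": {
  "segments": {"tx":[0,0,0],"ty":[0,0,0],"tz":[0.03,0.0315,0],"drx":[0,0,0],"dry":[0,0,0],"drz":[0,0,0]}
}}

```text
time_s: 8.7
position: [0.4417, 0.2983, 0.0964]
eef_rot: [-1.963, -2.45, 0.006]
wrist_force: [1.3, -0.1, 0.8]
width: 0.0598
finger_force: 0.0
```

>>> {"fn": "send_path", "kwargs": {
  "segments": {"tx":[0,0,0,0],"ty":[0,0,0,0],"tz":[0,0,0,0],"drx":[0,0,0,0],"dry":[0,0,0,0],"drz":[0,0,0,0]},
  "finger_gap": 0.01
}}

```text
time_s: 9.2
position: [0.4434, 0.2992, 0.0996]
eef_rot: [1.961, 2.453, 0.004]
wrist_force: [-1.0, -0.4, 6.5]
width: 0.0231
finger_force: 59.0
```

>>> {"fn": "send_path", "kwargs": {
  "segments": {"tx":[0,0,0,0,0,0],"ty":[0,0,0,0,0,0],"tz":[-0.03,-0.04,-0.05,0,0,0],"drx":[0,0,0,0,0,0],"dry":[0,0,0,0,0,0],"drz":[0,0,0,0.162,0.162,0]}
}}

```text
time_s: 9.95
position: [0.4427, 0.2989, 0.2185]
eef_rot: [2.33, 2.107, 0.0]
wrist_force: [0.0, 0.1, -0.5]
width: 0.023
finger_force: 58.7
```

```bash
python3 -c "
from h import *
st(0,-.035,.22)"
```

```text
t 9.95 jig [-0.1517  0.3645  0.2185] F [ 0.0031  0.0711 -0.4918] w 0.023 ff 58.7
turn [ 0.0002 -0.0001  0.0019]
tool d [-0.3997  0.151  -0.0015]
```

>>> {"fn": "send_path", "kwargs": {
  "segments": {"tx":[0,-0.05,-0.05,-0.05,-0.05,-0.05,-0.05,-0.05,-0.05,0,0],"ty":[0,0.0189,0.0189,0.0189,0.0189,0.0189,0.0189,0.0189,0.0189,0,0],"tz":[-0.03,0,0,0,0,0,0,0,0,0,0],"drx":[0,0,0,0,0,0,0,0,0,0,0],"dry":[0,0,0,0,0,0,0,0,0,0,0],"drz":[0,0,0,0,0,0,0,0,0,0,0]}
}}

```text
time_s: 11.32
position: [0.5523, -0.114, 0.2482]
eef_rot: [-2.329, -2.107, -0.0]
wrist_force: [0.7, 0.4, -0.8]
width: 0.023
finger_force: 58.7
```

```bash
python3 -c "
from h import *
st(0,-.035,.118)"
```

```text
t 11.325 jig [-0.0004 -0.035   0.2482] F [ 0.6695  0.4588 -0.8493] w 0.023 ff 58.7
turn [-0.0005 -0.0005  0.0027]
tool d [-0.0001  0.0005  0.1302]
```

>>> {"fn": "send_path", "kwargs": {
  "segments": {"tx":[0,0,0,0,0,0,0,0,0],"ty":[0.0005,0,0,0,0,0,0,0,0],"tz":[0.04,0.04,0.03,0.015,0.005,0,0.003,0.003,0],"drx":[0,0,0,0,0,0,0,0,0],"dry":[0,0,0,0,0,0,0,0,0],"drz":[0,0,0,0,0,0,0,0,0]}
}}

```text
time_s: 12.45
position: [0.5529, -0.1145, 0.1122]
eef_rot: [-2.332, -2.105, 0.0]
wrist_force: [0.0, -0.0, -1.4]
width: 0.0233
finger_force: 58.8
```

```bash
python3 -c "
from h import *
st(0,-.035,.111)"
```

```text
t 12.45 jig [ 0.0002 -0.0354  0.1122] F [ 0.0326 -0.0274 -1.441 ] w 0.0233 ff 58.8
turn [-0.0002 -0.      0.0006]
tool d [ 0.0004 -0.0002  0.0012]
```

>>> {"fn": "send_path", "kwargs": {
  "segments": {"tx":[0,0],"ty":[0,0],"tz":[0.002,0],"drx":[0,0],"dry":[0,0],"drz":[0,0]}
}}

```text
time_s: 12.7
position: [0.5532, -0.1146, 0.1117]
eef_rot: [2.331, 2.105, 0.0]
wrist_force: [-5.2, 1.2, 9.8]
width: 0.0232
finger_force: 60.3
```

>>> {"fn": "send_path", "kwargs": {
  "segments": {"tx":[0,0,0,0,0,-0.044,-0.044,0,0],"ty":[0,0,0,0,0,0,0,0,0],"tz":[0,0,-0.015,-0.035,-0.02,0,0,0,0],"drx":[0,0,0,0,0,0,0,0,0],"dry":[0,0,0,0,0,0,0,0,0],"drz":[0,0,0,0,0,0,0,0,0]},
  "finger_gap": 0.05
}}

```text
time_s: 13.82
position: [0.5441, -0.2015, 0.1808]
eef_rot: [2.332, 2.105, 0.001]
wrist_force: [-0.1, -0.2, -0.6]
width: 0.0499
finger_force: 0.0
```

```bash
python3 -c "
from h import *
st(0,-.1227,.096)
b=bot.grab_frame('side')['color'][170:310,290:440,::-1]
cv2.imwrite('pics/s4.png',cv2.resize(b,None,fx=4,fy=4,interpolation=2))"
```

```text
t 13.825 jig [ 0.0004 -0.1229  0.1808] F [-0.0793 -0.1818 -0.5837] w 0.0499 ff 0.0
turn [ 0.0004 -0.0001  0.0006]
tool d [ 0.0002 -0.0004  0.0848]
```

View pics/s4.png

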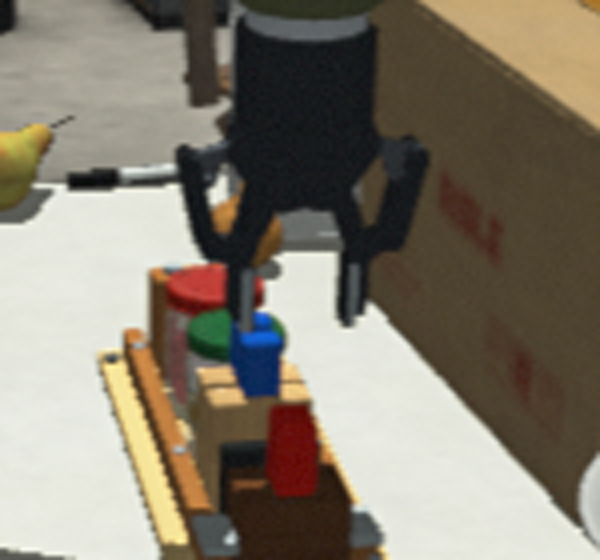

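Both spacers stand upright, one behind the other, and the fingers are above the red grip (295, 450). Now I'll grip the pusher.

>>> {"fn": "send_path", "kwargs": {
  "segments": {"tx":[0,0,0,0],"ty":[0,0,0,0],"tz":[0.04,0.03,0.013,0],"drx":[0,0,0,0],"dry":[0,0,0,0],"drz":[0,0,0,0]}
}}

```text
time_s: 14.38
position: [0.5442, -0.2014, 0.0974]
eef_rot: [-2.331, -2.106, 0.0]
wrist_force: [-0.4, -0.0, 0.8]
width: 0.0499
finger_force: 0.0
```

>>> {"fn": "send_path", "kwargs": {
  "segments": {"tx":[0,0,0,0],"ty":[0,0,0,0],"tz":[0,0,0,0],"drx":[0,0,0,0],"dry":[0,0,0,0],"drz":[0,0,0,0]},
  "finger_gap": 0.01
}}

```text
time_s: 14.88
position: [0.5446, -0.2023, 0.0987]
eef_rot: [2.33, 2.104, 0.001]
wrist_force: [-1.2, 1.5, 6.5]
width: 0.0233
finger_force: 59.0
```

```bash
python3 -c "
from h import *
st()"
```

```text
t 14.875 jig [ 0.0009 -0.1236  0.0987] F [-1.3774  1.3509  6.5199] w 0.0233 ff 59.0
turn [0.0021 0.0009 0.0005]
```

>>> {"fn": "send_path", "kwargs": {
  "segments": {"tx":[0.004,0.004,0],"ty":[0,0,0],"tz":[0,0,0],"drx":[0,0,0],"dry":[0,0,0],"drz":[0,0,0]}
}}

```text
time_s: 15.25
position: [0.5454, -0.1942, 0.0987]
eef_rot: [2.33, 2.104, 0.001]
wrist_force: [0.5, 1.5, 7.2]
width: 0.0229
finger_force: 59.0
```

```bash
python3 -c "
from h import *
st()"
```

```text
t 15.25 jig [ 0.001  -0.1155  0.0987] F [0.3925 1.5535 7.2344] w 0.0229 ff 59.0
turn [0.0022 0.0009 0.0006]
```

>>> {"fn": "send_path", "kwargs": {
  "segments": {"tx":[0.004,0.003,0.003,0],"ty":[0,0,0,0],"tz":[0,0,0,0],"drx":[0,0,0,0],"dry":[0,0,0,0],"drz":[0,0,0,0]}
}}

```text
time_s: 15.75
position: [0.5465, -0.1843, 0.0987]
eef_rot: [2.33, 2.104, 0.001]
wrist_force: [0.3, 0.4, 6.2]
width: 0.0232
finger_force: 59.0
```

```bash
python3 -c "
from h import *
st()"
```

```text
t 15.75 jig [ 0.001  -0.1056  0.0987] F [0.2158 0.4276 6.2179] w 0.0232 ff 59.0
turn [0.0023 0.001  0.0005]
```

>>> {"fn": "send_path", "kwargs": {
  "segments": {"tx":[0.002,0.002,0],"ty":[0,0,0],"tz":[0,0,0],"drx":[0,0,0],"dry":[0,0,0],"drz":[0,0,0]}
}}

```text
time_s: 16.12
position: [0.5469, -0.1805, 0.0987]
eef_rot: [2.33, 2.103, 0.001]
wrist_force: [-0.4, 0.5, 6.3]
width: 0.0234
finger_force: 59.0
```

```bash
python3 -c "
from h import *
st()"
```

```text
t 16.125 jig [ 0.001  -0.1018  0.0987] F [-0.4328  0.4417  6.2769] w 0.0234 ff 59.0
turn [0.0024 0.0012 0.0004]
```

>>> {"fn": "send_path", "kwargs": {
  "segments": {"tx":[0.001,0.001,0,0],"ty":[0,0,0,0],"tz":[0,0,0,0],"drx":[0,0,0,0],"dry":[0,0,0,0],"drz":[0,0,0,0]}
}}

```text
time_s: 16.62
position: [0.5471, -0.1789, 0.0987]
eef_rot: [2.33, 2.103, 0.001]
wrist_force: [-0.5, -2.5, 5.8]
width: 0.0229
finger_force: 58.9
```

```bash
python3 -c "
from h import *
st()"
```

```text
t 16.625 jig [ 0.001  -0.1001  0.0987] F [-0.2848 -2.5906  5.8053] w 0.0229 ff 58.9
turn [0.0024 0.0017 0.0004]
```

>>> {"fn": "send_path", "kwargs": {
  "segments": {"tx":[0.001,0.001,0,0],"ty":[0,0,0,0],"tz":[0,0,0,0],"drx":[0,0,0,0],"dry":[0,0,0,0],"drz":[0,0,0,0]}
}}

```text
time_s: 17.12
position: [0.5473, -0.177, 0.0987]
eef_rot: [2.33, 2.103, 0.0]
wrist_force: [-0.8, -2.2, 6.0]
width: 0.0235
finger_force: 58.9
```

```bash
python3 -c "
from h import *
st()"
```

```text
t 17.125 jig [ 0.001  -0.0983  0.0987] F [-0.5871 -2.3039  6.0487] w 0.0235 ff 58.9
turn [0.0025 0.0019 0.0004]
```

>>> {"fn": "send_path", "kwargs": {
  "segments": {"tx":[0.001,0.001,0,0],"ty":[0,0,0,0],"tz":[0,0,0,0],"drx":[0,0,0,0],"dry":[0,0,0,0],"drz":[0,0,0,0]}
}}

```text
time_s: 17.62
position: [0.5474, -0.1752, 0.0987]
eef_rot: [2.33, 2.103, 0.0]
wrist_force: [-1.1, -2.3, 6.1]
width: 0.0232
finger_force: 58.9
```

```bash
python3 -c "
from h import *
st()"
```

```text
t 17.625 jig [ 0.001  -0.0964  0.0987] F [-0.8958 -2.4107  6.0976] w 0.0232 ff 58.9
turn [0.0024 0.0021 0.0003]
```

>>> {"fn": "send_path", "kwargs": {
  "segments": {"tx":[0.001,0.001,0,0],"ty":[0,0,0,0],"tz":[0,0,0,0],"drx":[0,0,0,0],"dry":[0,0,0,0],"drz":[0,0,0,0]}
}}

```text
time_s: 18.12
position: [0.5476, -0.1734, 0.0987]
eef_rot: [2.33, 2.103, -0.0]
wrist_force: [-1.0, -4.8, 5.6]
width: 0.0232
finger_force: 58.9
```

```bash
python3 -c "
from h import *
st()
a=bot.grab_frame('top')['color'][165:240,265:450,::-1]
cv2.imwrite('pics/s5.png',cv2.resize(a,None,fx=4,fy=4,interpolation=2))"
```

```text
t 18.125 jig [ 0.001  -0.0946  0.0987] F [-0.524  -4.8493  5.6395] w 0.0232 ff 58.9
turn [0.0025 0.0025 0.0003]
```

View pics/s5.png

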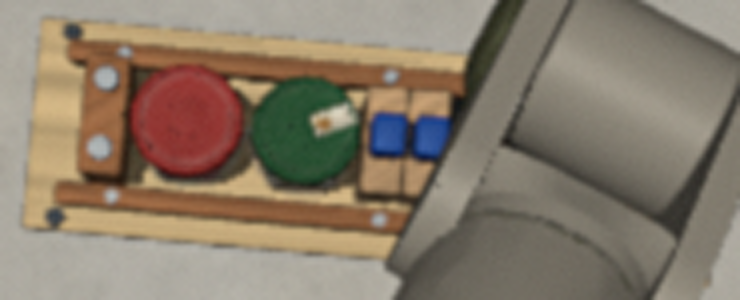

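The row is closed up: spacers, green jar and red jar all touch (crop 131-450), upright and square. The force is rising by about 1 N/mm, so I'll squeeze on a few mm.

>>> {"fn": "send_path", "kwargs": {
  "segments": {"tx":[0.001,0.001,0,0],"ty":[0,0,0,0],"tz":[0,0,0,0],"drx":[0,0,0,0],"dry":[0,0,0,0],"drz":[0,0,0,0]}
}}

```text
time_s: 18.68
position: [0.5478, -0.1715, 0.0987]
eef_rot: [2.329, 2.102, -0.0]
wrist_force: [-0.9, -5.6, 6.7]
width: 0.0231
finger_force: 58.8
```

```bash
python3 -c "
from h import *
st()"
```

```text
t 18.675 jig [ 0.001  -0.0927  0.0987] F [-0.3072 -5.6447  6.6889] w 0.0231 ff 58.8
turn [0.0026 0.0026 0.0002]
```

>>> {"fn": "send_path", "kwargs": {
  "segments": {"tx":[0.001,0.001,0,0,0],"ty":[0,0,0,0,0],"tz":[0,0,0,0,0],"drx":[0,0,0,0,0],"dry":[0,0,0,0,0],"drz":[0,0,0,0,0]}
}}

```text
time_s: 19.3
position: [0.548, -0.1698, 0.0987]
eef_rot: [2.329, 2.102, -0.001]
wrist_force: [-1.0, -5.9, 5.1]
width: 0.0235
finger_force: 58.8
```

```bash
python3 -c "
from h import *
st()
b=bot.grab_frame('side')['color'][200:320,300:420,::-1]
cv2.imwrite('pics/s6.png',cv2.resize(b,None,fx=5,fy=5,interpolation=2))"
```

```text
t 19.3 jig [ 0.001  -0.091   0.0987] F [-0.4263 -5.9331  5.0859] w 0.0235 ff 58.8
turn [0.0026 0.003  0.0002]
```

View pics/s6.png

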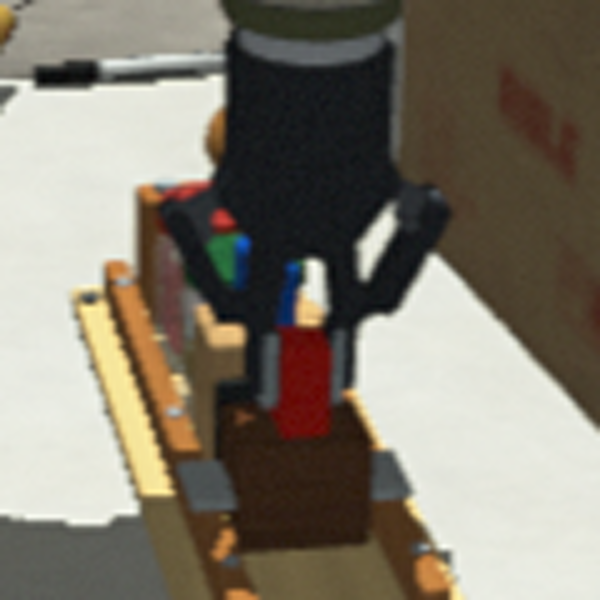

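Create avg.py:
```python
from h import *
a=[]
for i in range(12):
    bot.grab_frame("top");o=bot.get_obs();a.append(np.r_[RJ.T@o["wrist_force"],RJ.T@(o["position"]-O)])
a=np.array(a);print(a.mean(0).round(4),a[:,1].std().round(2),o["time_s"])
```

```bash
python3 avg.py
```

```text
[-3.4910e-01 -7.1226e+00  4.9683e+00  1.0000e-03 -9.1000e-02  9.8700e-02] 0.46 19.95
```

>>> {"fn": "send_path", "kwargs": {
  "segments": {"tx":[0.001,0.001,0,0],"ty":[0,0,0,0],"tz":[0,0,0,0],"drx":[0,0,0,0],"dry":[0,0,0,0],"drz":[0,0,0,0]}
}}

```text
time_s: 20.45
position: [0.5482, -0.1681, 0.0987]
eef_rot: [2.329, 2.102, -0.001]
wrist_force: [-0.7, -8.6, 5.1]
width: 0.023
finger_force: 58.8
```

```bash
python3 avg.py
```

```text
[-4.0550e-01 -8.3185e+00  4.7634e+00  1.0000e-03 -8.9200e-02  9.8700e-02] 0.37 21.05
```

Run:
```python
from h import *
t=bot.grab_frame("top")
J=lambda p:np.array(p)/4+[265,165]-.4
print(((onz(t,J([(411,92),(403,195),(368,88),(359,193)]),.087)-O)@RJ)[:,:2])
# has the row moved since s5? compare lids/spacers
a=cv2.imread('pics/s5.png');b=cv2.resize(t["color"][165:240,265:450,::-1],None,fx=4,fy=4,interpolation=2)
A=a[60:210,120:400].astype(np.float32).mean(2);B=b[60:210,120:400].astype(np.float32).mean(2)
for s in((0,120),(130,235),(245,280)): print(cv2.phaseCorrelate(A[:,s[0]:s[1]].copy(),B[:,s[0]:s[1]].copy()))
```

```text
[[ 0.02823527 -0.01482777]
 [-0.03128934 -0.01514241]
 [ 0.02840545  0.00995749]
 [-0.03232547  0.0100494 ]]
((-0.10823599102049997, 0.06323385511157653), 0.62485595703125)
((-0.2810045985134906, 0.018679996699532353), 0.5571502129825545)
((-0.4458279269936831, 0.17356415369751232), 0.7081525175659745)
```

```bash
python3 -c "
from cell import bot
print(bot.job_done())"
```

```text
the job is handed in; nothing more can be done
None
```

I handed the job in while still holding the pusher, with two spacers upright and square in the gap and the pad squeezed about 10 mm (8 to 12 mm by wrist force and camera geometry). I didn't test the pusher with one spacer first: the camera-measured gap of about 69 mm would have left the pad squeezed only 3 to 6 mm at the end stop. No verdict was printed at hand-in.

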